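# Pack the model freight cars into the stock tray in yard order

## Task

The show is over: pack the four freight cars from the sidings into the foam-lined stock tray, one in each compartment, in the same order from left to right (seen from the robot) as they stand on the sidings now. Set each one down rather than dropping it, so that it stands upright on its wheels on the foam, lying along its compartment. Do not tip a car over or knock the little hut between the sidings.

Things in the scene. Friction and masses are not known exactly. Their poses are not given: they have to be found in the camera images.
- boxcar: closed freight car of a model train (brown box with a ridged roof and side doors), 124 mm long over the couplers, body 112 long and 32 wide, 45 tall, 80 to 145 g; origin midway along it at the underside of the wheels, x along the car, y across, z up. Its flat sides are vertical from 13 to 41 mm above the origin: grip across the sides at mid-length.
- tank_car: tank car: a horizontal dark steel cylinder 28 mm in diameter and 92 long, axis 28 mm above the origin, with a dome in the middle topping at 50; 116 mm long over the couplers; frame 24 wide; same origin and axes as the boxcar. Grip across the cylinder at mid-length.
- ore_car: short open-topped empty ore car (brown), 90 mm long over the couplers, body 78 long, 32 wide, sides vertical from 13 to 34 mm above the origin, which is its top; same origin and axes. Grip across the outsides at mid-length.
- caboose: caboose (brown cabin with open end platforms and a small raised lookout on a black roof), 104 mm long over the couplers, cabin 66 long and 31 wide with vertical sides from 13 to 37, roof 33 wide at 38 to 40, lookout topping at 50 mm; same origin and axes. Grip across the cabin at mid-length.
- siding_a: one of four identical parallel sidings (track 176 mm long, buffer stop topping 20 mm at x = +78), fixed 75 mm apart on a 180 x 312 mm board. Which is where differs; this one holds the boxcar. Origin: middle of the track's underside, 12 mm above the table; rail tops 7 mm above it; x along the track away from the robot, y across to the left.
- siding_b: one of four identical parallel sidings (track 176 mm long, buffer stop topping 20 mm at x = +78), fixed 75 mm apart on a 180 x 312 mm board. Which is where differs; this one holds the tank car. Origin: middle of the track's underside, 12 mm above the table; rail tops 7 mm above it; x along the track away from the robot, y across to the left.
- siding_c: one of four identical parallel sidings (track 176 mm long, buffer stop topping 20 mm at x = +78), fixed 75 mm apart on a 180 x 312 mm board. Which is where differs; this one holds the ore car. Origin: middle of the track's underside, 12 mm above the table; rail tops 7 mm above it; x along the track away from the robot, y across to the left.
- siding_d: one of four identical parallel sidings (track 176 mm long, buffer stop topping 20 mm at x = +78), fixed 75 mm apart on a 180 x 312 mm board. Which is where differs; this one holds the caboose. Origin: middle of the track's underside, 12 mm above the table; rail tops 7 mm above it; x along the track away from the robot, y across to the left.
- tray: fixed foam-lined plywood tray, 180 (x) x 312 (y) mm, left or right of the sidings. Origin: centre of its underside, on the table; y to the left. Four compartments along x, centred at x = 0, y = +112.5, +37.5, -37.5, -112.5 mm, 154 long, 58 wide; floor 12 mm above the origin, dividers top at 28, walls at 30: fingers gripping a car 20 mm or more above its wheels clear them.
- shanty: small loose wooden hut 30 x 28 mm, 41 tall with its chimney, 40 g, on the board in the gap between the second and third siding near the robot's end (about 62 mm nearer the robot than the sidings' middles); origin at the centre of its underside. Not to be knocked.

How it is judged (in metres and radians):
At the end, for the whole second after the job is handed in: Each car stands in the compartment with the same place from the left as its siding had: within 14 mm of the compartment's centre line and 36 mm of its middle lengthwise, wheels within 4 mm of the foam floor, tilted under 7 deg, within 17 deg of its direction, at rest (((y of each of siding_b, siding_c, siding_d in the frame of siding_a below 0 m and y of boxcar in the frame of tray between 0.0985 and 0.1265 m) or (y of siding_b in the frame of siding_a above 0 m and y of each of siding_c, siding_d in the frame of siding_a below 0 m and y of boxcar in the frame of tray between 0.0235 and 0.0515 m) or (y of each of siding_b, siding_d in the frame of siding_a below 0 m and y of siding_c in the frame of siding_a above 0 m and y of boxcar in the frame of tray between 0.0235 and 0.0515 m) or (y of each of siding_b, siding_c in the frame of siding_a above 0 m and y of siding_d in the frame of siding_a below 0 m and y of boxcar in the frame of tray between -0.0515 and -0.0235 m) or (y of each of siding_b, siding_c in the frame of siding_a below 0 m and y of siding_d in the frame of siding_a above 0 m and y of boxcar in the frame of tray between 0.0235 and 0.0515 m) or (y of each of siding_b, siding_d in the frame of siding_a above 0 m and y of siding_c in the frame of siding_a below 0 m and y of boxcar in the frame of tray between -0.0515 and -0.0235 m) or (y of siding_b in the frame of siding_a below 0 m and y of each of siding_c, siding_d in the frame of siding_a above 0 m and y of boxcar in the frame of tray between -0.0515 and -0.0235 m) or (y of each of siding_b, siding_c, siding_d in the frame of siding_a above 0 m and y of boxcar in the frame of tray between -0.1265 and -0.0985 m)) and x of boxcar in the frame of tray between -0.036 and 0.036 m and z of boxcar in the frame of tray between 0.008 and 0.016 m and angle between each of boxcar, tank_car, ore_car, caboose's own z axis and vertical below 0.12 rad and angle between the x axis of each of boxcar, tank_car, ore_car, caboose and the x axis of tray, either way round below 0.3 rad and linear speed of each of boxcar, tank_car, ore_car, caboose below 0.02 m/s and ((y of each of siding_a, siding_c, siding_d in the frame of siding_b below 0 m and y of tank_car in the frame of tray between 0.0985 and 0.1265 m) or (y of siding_a in the frame of siding_b above 0 m and y of each of siding_c, siding_d in the frame of siding_b below 0 m and y of tank_car in the frame of tray between 0.0235 and 0.0515 m) or (y of each of siding_a, siding_d in the frame of siding_b below 0 m and y of siding_c in the frame of siding_b above 0 m and y of tank_car in the frame of tray between 0.0235 and 0.0515 m) or (y of each of siding_a, siding_c in the frame of siding_b above 0 m and y of siding_d in the frame of siding_b below 0 m and y of tank_car in the frame of tray between -0.0515 and -0.0235 m) or (y of each of siding_a, siding_c in the frame of siding_b below 0 m and y of siding_d in the frame of siding_b above 0 m and y of tank_car in the frame of tray between 0.0235 and 0.0515 m) or (y of each of siding_a, siding_d in the frame of siding_b above 0 m and y of siding_c in the frame of siding_b below 0 m and y of tank_car in the frame of tray between -0.0515 and -0.0235 m) or (y of siding_a in the frame of siding_b below 0 m and y of each of siding_c, siding_d in the frame of siding_b above 0 m and y of tank_car in the frame of tray between -0.0515 and -0.0235 m) or (y of each of siding_a, siding_c, siding_d in the frame of siding_b above 0 m and y of tank_car in the frame of tray between -0.1265 and -0.0985 m)) and x of tank_car in the frame of tray between -0.036 and 0.036 m and z of tank_car in the frame of tray between 0.008 and 0.016 m and ((y of each of siding_a, siding_b, siding_d in the frame of siding_c below 0 m and y of ore_car in the frame of tray between 0.0985 and 0.1265 m) or (y of siding_a in the frame of siding_c above 0 m and y of each of siding_b, siding_d in the frame of siding_c below 0 m and y of ore_car in the frame of tray between 0.0235 and 0.0515 m) or (y of each of siding_a, siding_d in the frame of siding_c below 0 m and y of siding_b in the frame of siding_c above 0 m and y of ore_car in the frame of tray between 0.0235 and 0.0515 m) or (y of each of siding_a, siding_b in the frame of siding_c above 0 m and y of siding_d in the frame of siding_c below 0 m and y of ore_car in the frame of tray between -0.0515 and -0.0235 m) or (y of each of siding_a, siding_b in the frame of siding_c below 0 m and y of siding_d in the frame of siding_c above 0 m and y of ore_car in the frame of tray between 0.0235 and 0.0515 m) or (y of each of siding_a, siding_d in the frame of siding_c above 0 m and y of siding_b in the frame of siding_c below 0 m and y of ore_car in the frame of tray between -0.0515 and -0.0235 m) or (y of siding_a in the frame of siding_c below 0 m and y of each of siding_b, siding_d in the frame of siding_c above 0 m and y of ore_car in the frame of tray between -0.0515 and -0.0235 m) or (y of each of siding_a, siding_b, siding_d in the frame of siding_c above 0 m and y of ore_car in the frame of tray between -0.1265 and -0.0985 m)) and x of ore_car in the frame of tray between -0.036 and 0.036 m and z of ore_car in the frame of tray between 0.008 and 0.016 m and ((y of each of siding_a, siding_b, siding_c in the frame of siding_d below 0 m and y of caboose in the frame of tray between 0.0985 and 0.1265 m) or (y of siding_a in the frame of siding_d above 0 m and y of each of siding_b, siding_c in the frame of siding_d below 0 m and y of caboose in the frame of tray between 0.0235 and 0.0515 m) or (y of each of siding_a, siding_c in the frame of siding_d below 0 m and y of siding_b in the frame of siding_d above 0 m and y of caboose in the frame of tray between 0.0235 and 0.0515 m) or (y of each of siding_a, siding_b in the frame of siding_d above 0 m and y of siding_c in the frame of siding_d below 0 m and y of caboose in the frame of tray between -0.0515 and -0.0235 m) or (y of each of siding_a, siding_b in the frame of siding_d below 0 m and y of siding_c in the frame of siding_d above 0 m and y of caboose in the frame of tray between 0.0235 and 0.0515 m) or (y of each of siding_a, siding_c in the frame of siding_d above 0 m and y of siding_b in the frame of siding_d below 0 m and y of caboose in the frame of tray between -0.0515 and -0.0235 m) or (y of siding_a in the frame of siding_d below 0 m and y of each of siding_b, siding_c in the frame of siding_d above 0 m and y of caboose in the frame of tray between -0.0515 and -0.0235 m) or (y of each of siding_a, siding_b, siding_c in the frame of siding_d above 0 m and y of caboose in the frame of tray between -0.1265 and -0.0985 m)) and x of caboose in the frame of tray between -0.036 and 0.036 m and z of caboose in the frame of tray between 0.008 and 0.016 m); the robot touches nothing.
It fails at once if the shanty was knocked (moved more than 20 mm or tipped) (distance of shanty from where it was at the start of the episode above 0.02 m or angle between shanty's own z axis and vertical above 0.4 rad).
It fails at once if a car was tipped over (more than 40 degrees) (angle between any of boxcar, tank_car, ore_car, caboose's own z axis and vertical above 0.7 rad).
It fails at once if a car was dropped (fell free from the fingers by about 2 cm or more) ((linear speed of boxcar above 0.6 m/s and contact force between boxcar and the fingers below 0.05 N) or (linear speed of tank_car above 0.6 m/s and contact force between tank_car and the fingers below 0.05 N) or (linear speed of ore_car above 0.6 m/s and contact force between ore_car and the fingers below 0.05 N) or (linear speed of caboose above 0.6 m/s and contact force between caboose and the fingers below 0.05 N)).
It also fails if it takes over 106 s, if anything falls off the work surface, if the arm or the gripper's body presses on something with over 40 N, if the wrist force passes 120 N, or if a joint passes its speed limit or range.

## Robot

A 6-joint arm with a two-finger parallel gripper is mounted at the origin on the work surface. World frame = base frame: x ahead of the robot, y to its left, z up, the work surface at z = 0. Lengths are in mm, angles in rad, forces in N, time in s.
With the tool pointing down it reaches from about 350 to 875 mm from the base axis. Payload 15.5 kg.
Tool frame: the origin (TCP) lies at the centre of the arm's flange, where the gripper is bolted on; the fingertips stand 173 mm ahead of it and the grasp point (between the pads) lies 155 mm ahead of it (ctrl.tip_reach is the distance from the TCP to the fingertips, in mm); z points along the fingers, y is the line along which they close (so a half turn about z gives the same grasp; the last joint's range is limited). The gripper opens to 85 mm and grips with 20 to 120 N. Pads are 22 mm wide; open, the fingers measure 114 mm over their backs; the gripper's body (76 mm by 85 mm) begins 54 mm behind the grasp point. The pads swing forward as they close: fully open they stand 13 mm farther back than shut.
Start: joints at [-1.351, 0.494, 1.345, -0, 1.302, -0.096], TCP at [194.112, -594.095, 404.677] pointing down, gripper open.
Joint ranges: [-2.91, 2.91], [-0.82, 2.16], [0.22, 2.67], [-1.22, 4.37], [0.12, 2.79], [-3.08, 3.08]. Speed limits (rad/s): [1.89, 1.89, 2.57, 3.01, 3.01, 3.01].

## Interface

Orientations are given as a unit quaternion [x, y, z, w].
In Python, from cell import monitor, imaging, ctrl gives the robot as it stands. The module is installed in compiled form; this text tells all that it offers.
- The arm moves only by the tool jog_arm, never from a script. Its arguments are lists of equal length, an entry for each row: "grip": the opening, from 0 (shut) to 1 (fully open); "linear": the shift along the tool's x, y, z in cm, a list of three; "angular": the turn, a rotation vector about the tool's x, y, z in degrees, a list of three. In form: {"grip": [grip, ...], "linear": [[tx, ty, tz], ...], "angular": [[wx, wy, wz], ...]}. A call has 1 to 20 rows; each row is the pose to reach, as a shift and turn from the pose commanded when the call began, along the tool's axes at that moment; what a row does not reach only later rows make up. A row lasts 1/12 s, in which the tool goes at most 41.7 mm and 7.16 degrees, less where a joint would pass 70% of its speed; a pose out of reach is approached as far as the arm can. A call with a gripper value outside its range is refused whole. The fingers move at their own pace and stop on an object; "force" is the grip in N (left out, the last holds). Time passes only in rows, so rows that repeat a pose let the fingers close. It gives the time, the measured TCP pose, the force, the opening and the grip force at its end, in the units of the state.
- monitor.sense(): the state, without advancing time (a new reading comes with each control period).
- imaging.snapshot(name): name is "scene" or "side" or "wrist"; returns the picture (400x640x3 uint8, red, green, blue); there is no depth.
- imaging.camera_info(name): a dict with "fx", "fy", "cx", "cy" (pixels), "extrinsics" (4x4, takes a point from camera to world coordinates); the wrist camera has in their place "mount" (4x4, takes a point from camera to tool coordinates, whose origin is the TCP and whose axes are the flange's). Camera axes: x right, y down, z forward; pixel columns grow to the right and rows downward; lengths in mm; the calibration is good to about 2 mm. A picture is of the moment at which its call begins: read the wrist's pose just before it. camera_info takes no time and is no camera call.
- ctrl.job_done(): hands the job in; it is judged then, once.
The state is a dict: "clock": time; "qpos": joint angles; "joint_vel": joint speeds; "joint_torque": joint torques, N m; "tcp_pos": TCP position; "tool_rot": TCP orientation; "ft_force": force on the tool from outside, world axes, zero at the start; "torque": the same for the moment, N m; "grip_width": opening from 0.0 (shut) to 1.0 (fully open); "grip_force": force on a finger pad.
Only numpy, scipy, OpenCV 4.12 (cv2) and the standard library are available. Lean on these libraries where they do the work, as an engineer would, in place of code of your own. Each camera call takes 0.05 s, during which the arm holds its last target. There are 200 camera calls.

## Working session

There is one attempt and no reset: what is moved stays moved. The work goes in short steps, Python scripts to look and compute and a tool call to move; the robot and the scene stay as the last step left them, time stands still between calls to the robot, and variables do not carry over. Pictures are saved under pics/ and viewed, at most 14 in all, crops included, and the job is handed in when it is done.

Besides the shell and the picture viewer there is one more tool, called after ">>>" by a JSON object that holds its "api" and its "payload", one argument or row to a line. jog_arm: Moves the arm, as the interface text tells. Its arguments: {"type":"object","properties":{"grip":{"type":"array"},"linear":{"type":"array"},"angular":{"type":"array"},"force":{"type":"number"}},"required":["grip","linear","angular"]}

```bash
mkdir -p pics
python3 - <<'E'
from cell import monitor, imaging, ctrl
import cv2,numpy as np
for n in ("scene","side"):
    cv2.imwrite(f"pics/{n}0.png",imaging.snapshot(n)[:,:,::-1]); c=imaging.camera_info(n); print(n,c)
print(imaging.camera_info("wrist")); print(monitor.sense())
E
```

```text
scene {'fx': 490.26037916505356, 'fy': 490.26037916505356, 'cx': 314.7784365489439, 'cy': 199.16463501929482, 'extrinsics': array([[ 7.52965240e-01,  4.53905672e-01, -4.76458800e-01,
         1.09691077e+03],
       [ 6.57752189e-01, -5.41277762e-01,  5.23813366e-01,
        -6.56936785e+02],
       [-2.01346952e-02, -7.07805076e-01, -7.06120789e-01,
         9.45877079e+02],
       [ 0.00000000e+00,  0.00000000e+00,  0.00000000e+00,
         1.00000000e+00]])}
side {'fx': 379.5039495189433, 'fy': 379.5039495189433, 'cx': 320.3386884002734, 'cy': 196.7169934699154, 'extrinsics': array([[-8.12510986e-01, -3.00904313e-01,  4.99281975e-01,
         8.66757295e+01],
       [-5.82932554e-01,  4.13600678e-01, -6.99374089e-01,
         5.95410336e+02],
       [ 3.94131666e-03, -8.59296848e-01, -5.11462015e-01,
         4.93395044e+02],
       [ 0.00000000e+00,  0.00000000e+00,  0.00000000e+00,
         1.00000000e+00]])}
{'fx': 352.3618810019746, 'fy': 352.3618810019746, 'cx': 320.107555415398, 'cy': 193.61014501527762, 'mount': array([[ 6.60946388e-05, -9.65855464e-01, -2.59081489e-01,
   
[... 309 characters left out ...]
[-1.35051915e+00,  4.94145923e-01,  1.34604885e+00,  8.94987294e-06,
        1.30252053e+00, -9.55229545e-02]), 'joint_vel': array([ 3.12028419e-04, -1.12037552e-03, -1.59564375e-03,  4.00877710e-05,
       -1.43253250e-03,  2.18887935e-03]), 'joint_torque': array([ 1.59783314e-03, -8.83592319e+01, -3.84561861e+01, -2.58230421e-04,
        5.22567745e-03, -3.41855321e-05]), 'tcp_pos': array([ 194.07363722, -593.9714308 ,  404.15119493]), 'tool_rot': array([ 9.87559695e-01,  1.57243546e-01, -3.06851505e-05, -5.60499504e-04]), 'ft_force': array([-0.25372566,  0.16388921,  0.14384354]), 'torque': array([ 0.01673167,  0.01450936, -0.01379267]), 'grip_force': 0.0, 'grip_width': 1.000947949186336}
```

View pics/scene0.png

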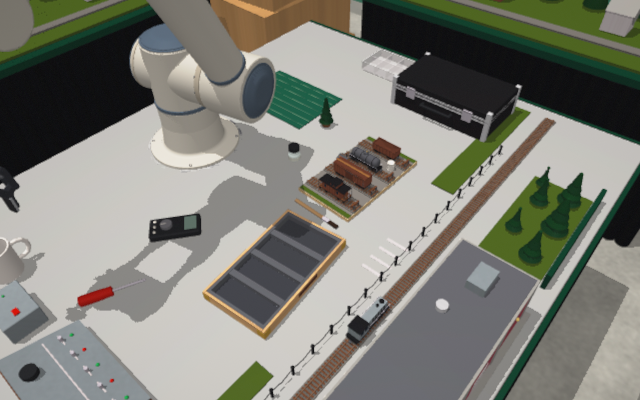

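View pics/side0.png

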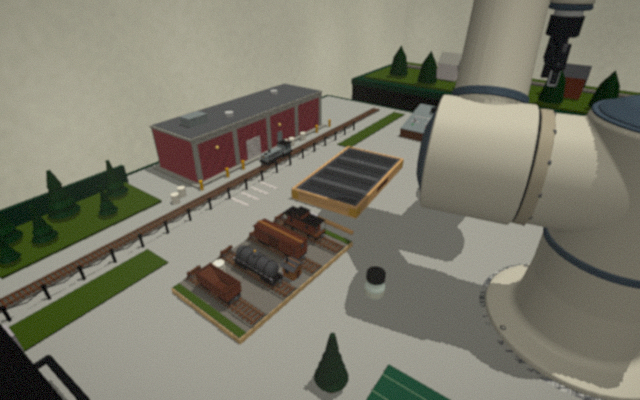

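The scene view shows the tray with outer top corners near (289,212), (346,242), (265,332) and (205,294). The siding board is to its left, with corners near (300,187), (350,216), (416,160) and (370,137). From the robot, left to right, the cars are ore car, tank car, boxcar and caboose.

```bash
cat > h.py <<'E'
import numpy as np, cv2
from cell import monitor, imaging, ctrl
from scipy.spatial.transform import Rotation as R
def ray(n,px,z,pose=None):
    c=imaging.camera_info(n)
    T=c["extrinsics"] if pose is None else pose@c["mount"]
    d=T[:3,:3]@np.array([(px[0]-c["cx"])/c["fx"],(px[1]-c["cy"])/c["fy"],1])
    o=T[:3,3]; return (o+d*(z-o[2])/d[2]).round(1)
def tool():
    s=monitor.sense(); T=np.eye(4); T[:3,:3]=R.from_quat(s["tool_rot"]).as_matrix(); T[:3,3]=s["tcp_pos"]; return T
def snapw(name):
    T=tool(); im=imaging.snapshot("wrist"); cv2.imwrite(f"pics/{name}.png",im[:,:,::-1]); np.save(f"pics/{name}.npy",T); return T
def go(x,y,z,yaw):  # tool x axis at yaw; linear cm & angular deg in tool axes
    T=tool(); Rt=R.from_euler('z',yaw,degrees=True).as_matrix()@np.diag([1,-1,-1])
    print("lin",(T[:3,:3].T@(np.array([x,y,z])-T[:3,3])/10).round(2),"ang",np.degrees(R.from_matrix(T[:3,:3].T@Rt).as_rotvec()).round(2))
E
python3 - <<'E'
from h import *
for n,z,ps in [("scene",30,[(289,212),(346,242),(265,332),(205,294)]),("side",30,[(352,149),(404,160),(352,213),(294,190)]),
 ("scene",12,[(300,187),(350,216),(416,160),(370,137)]),("side",12,[(351,240),(239,341),(174,290),(295,208)])]:
    p=np.array([ray(n,q,z)[:2] for q in ps]); print(n,p.tolist(),p.mean(0), [np.linalg.norm(p[i]-p[i-1]).round() for i in range(4)])
print(tool())
E
python3 -c "
import cv2
i=cv2.imread('pics/scene0.png')[125:225,285:425];cv2.imwrite('pics/sc.png',cv2.resize(i,None,fx=5,fy=5,interpolation=2))"
```

```text
scene [[458.8, -55.6], [633.9, -39.7], [657.4, -339.6], [488.2, -360.0]] [ 559.575 -198.725] [np.float64(306.0), np.float64(176.0), np.float64(301.0), np.float64(170.0)]
side [[626.2, -324.3], [465.3, -345.5], [440.6, -22.1], [610.2, -26.4]] [ 535.575 -179.575] [np.float64(298.0), np.float64(162.0), np.float64(324.0), np.float64(170.0)]
scene [[404.0, 45.4], [577.9, 48.0], [586.6, 347.1], [418.8, 349.2]] [496.825 197.425] [np.float64(304.0), np.float64(174.0), np.float64(299.0), np.float64(168.0)]
side [[402.2, 42.8], [407.4, 356.0], [577.7, 347.5], [574.6, 14.7]] [490.475 190.25 ] [np.float64(175.0), np.float64(313.0), np.float64(171.0), np.float64(333.0)]
[[ 9.50548932e-01  3.10574743e-01 -2.36876695e-04  1.94073637e+02]
 [ 3.10574812e-01 -9.50548306e-01  1.09740335e-03 -5.93971431e+02]
 [ 1.15663024e-04 -1.11670352e-03 -9.99999370e-01  4.04151195e+02]
 [ 0.00000000e+00  0.00000000e+00  0.00000000e+00  1.00000000e+00]]
```

View pics/sc.png

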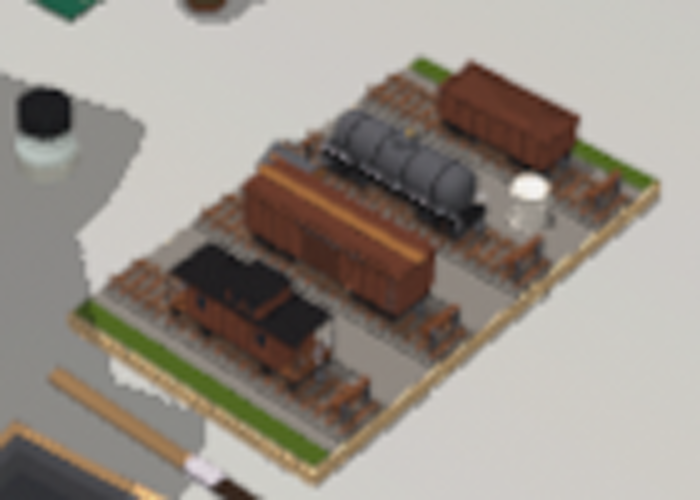

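The crop confirms the order from the left: ore car, tank car, boxcar, caboose. The hut sits between tank car and boxcar near the robot's end, and there is a white drum between ore car and tank car at the far end.

```bash
python3 -c "
from h import *
go(575,-198,400,5)"
```

```text
lin [ 48.51 -25.81   0.45] ang [-0.06  0.   13.09]
```

>>> {"api": "jog_arm", "payload": {
  "grip": [1,1,1,1,1,1,1,1,1,1,1,1,1,1,1,1,1,1,1,1],
  "linear": [
    [3,-1.6,0],
    [6,-3.2,0],
    [9,-4.8,0],
    [12,-6.4,0],
    [15,-8,0],
    [18,-9.6,0],
    [21,-11.2,0],
    [24,-12.8,0],
    [27,-14.4,0],
    [30,-16,0],
    [33,-17.6,0],
    [36,-19.2,0],
    [39,-20.8,0],
    [42,-22.4,0],
    [45,-24,0],
    [47,-25,0],
    [48.5,-25.8,0],
    [48.5,-25.8,0],
    [48.5,-25.8,0],
    [48.5,-25.8,0]
  ],
  "angular": [
    [0,0,1],
    [0,0,2],
    [0,0,3],
    [0,0,4],
    [0,0,5],
    [0,0,6],
    [0,0,7],
    [0,0,8],
    [0,0,9],
    [0,0,10],
    [0,0,11],
    [0,0,12],
    [0,0,13],
    [0,0,13],
    [0,0,13],
    [0,0,13],
    [0,0,13],
    [0,0,13],
    [0,0,13],
    [0,0,13]
  ]
}}

```text
clock: 1.77
tcp_pos: [574.6, -198.5, 404.4]
tool_rot: [0.999, 0.044, -0.0, -0.0]
ft_force: [0.4, -0.5, 0.2]
grip_width: 1.001
grip_force: 0.0
```

```bash
python3 -c "
from h import *
snapw('tray')
go(520,195,400,1)"
```

```text
lin [ -1.95 -39.71   0.46] ang [-0.    0.03  4.06]
```

View pics/tray.png

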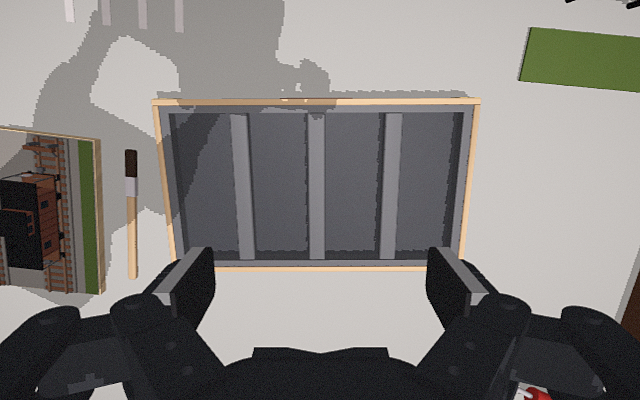

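The wrist view shows the tray empty, with outer top corners near (153,100), (481,98), (464,270) and (173,270). The dividers centre on columns 240, 316 and 393 at the far end, and 247, 317 and 387 at the near end.

```bash
python3 -c "
from h import *
T=np.load('pics/tray.npy')
p=np.array([ray('wrist',q,30,T)[:2] for q in [(153,101),(481,98),(464,270),(173,270)]]);print(p.tolist(),p.mean(0),[np.linalg.norm(p[i]-p[i-1]).round() for i in range(4)])
d=[(ray('wrist',a,28,T),ray('wrist',b,28,T)) for a,b in [((240,113),(247,258)),((316,113),(317,258)),((393,113),(387,258))]]
for a,b in d: print(a,b,(a+b)/2,np.degrees(np.arctan2(*(a-b)[[1,0]])))
"
```

```text
[[624.7, -33.6], [655.0, -342.5], [477.2, -361.3], [449.2, -49.1]] [ 551.525 -196.625] [np.float64(176.0), np.float64(310.0), np.float64(179.0), np.float64(313.0)]
[ 620.8 -115.7   28. ] [ 469.4 -127.7   28. ] [ 545.1 -121.7   28. ] 4.531803078294248
[ 627.3 -188.4   28. ] [ 476.1 -202.5   28. ] [ 551.7  -195.45   28.  ] 5.327650834289194
[ 633.8 -262.1   28. ] [ 482.9 -277.3   28. ] [ 558.35 -269.7    28.  ] 5.751942925271863
```

>>> {"api": "jog_arm", "payload": {
  "grip": [1,1,1,1,1,1,1,1,1,1,1,1,1,1,1,1,1],
  "linear": [
    [-0.5,-2.5,0],
    [-1,-5,0],
    [-1.5,-7.5,0],
    [-2,-10,0],
    [-2.5,-12.5,0],
    [-3,-15,0],
    [-3.5,-17.5,0],
    [-4,-20,0],
    [-4.5,-22.5,0],
    [-5,-25,0],
    [-5.5,-28,0],
    [-6,-31,0],
    [-6,-34,0],
    [-6,-37,0],
    [-6,-39.2,0],
    [-6,-39.2,0],
    [-6,-39.2,0]
  ],
  "angular": [
    [0,0,0],
    [0,0,1],
    [0,0,2],
    [0,0,3],
    [0,0,4],
    [0,0,4],
    [0,0,4],
    [0,0,4],
    [0,0,4],
    [0,0,4],
    [0,0,4],
    [0,0,4],
    [0,0,4],
    [0,0,4],
    [0,0,4],
    [0,0,4],
    [0,0,4]
  ]
}}

```text
clock: 3.23
tcp_pos: [480.2, 186.9, 404.7]
tool_rot: [1.0, 0.01, 0.0, 0.0]
ft_force: [0.3, -0.9, -0.2]
grip_width: 1.001
grip_force: 0.0
```

```bash
python3 -c "
from h import *
print(snapw('sid'))"
```

```text
[[ 9.99798467e-01  2.00754806e-02  3.13526519e-05  4.80220037e+02]
 [ 2.00754857e-02 -9.99798452e-01 -1.71535582e-04  1.86926892e+02]
 [ 2.79026736e-05  1.72130431e-04 -9.99999985e-01  4.04700338e+02]
 [ 0.00000000e+00  0.00000000e+00  0.00000000e+00  1.00000000e+00]]
```

View pics/sid.png

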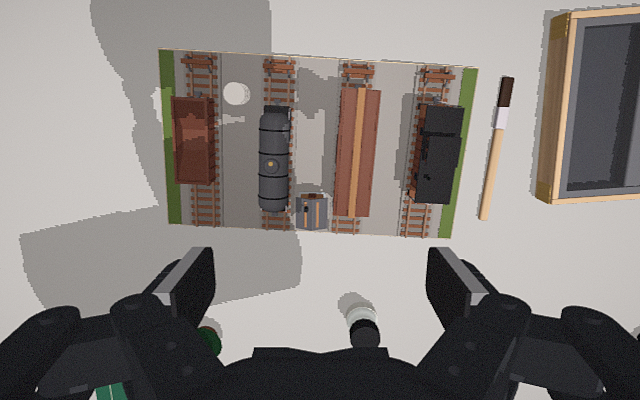

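The siding view shows, left to right: ore car (about columns 172–214, rows 95–185), tank car (259–290, 107–212), boxcar (335–380, 87–216) and caboose (414–464, 104–203). The hut is at (312,212) and the drum at (236,93). I'll zoom in for exact edges.

```bash
python3 -c "
import cv2
i=cv2.imread('pics/sid.png')[40:245,155:485];i=cv2.resize(i,(792,492),interpolation=2)
cv2.imwrite('pics/sidc.png',i)"
```

```text
(no output)
```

View pics/sidc.png

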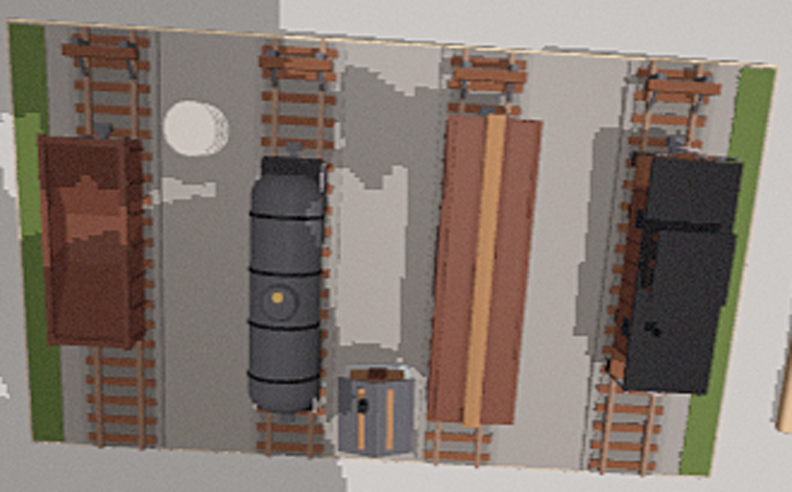

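```bash
python3 -c "
from h import *
T=np.load('pics/sid.npy')
W=lambda q,z: ray('wrist',(155+q[0]/2.4,40+q[1]/2.4),z,T)[:2]
def rect(n,qs,z):
    p=np.array([W(q,z) for q in qs]);d=(p[0]+p[1]-p[2]-p[3])
    print(n,p.tolist(),p.mean(0),'yaw',np.degrees(np.arctan2(d[1],d[0])).round(1),[np.linalg.norm(p[i]-p[i-1]).round() for i in range(4)])
rect('board',[(10,20),(776,67),(711,475),(33,440)],12)
rect('ore',[(38,137),(132,137),(145,343),(48,346)],53)
rect('box',[(448,117),(542,121),(515,424),(428,418)],60)
rect('cab',[(650,155),(742,162),(705,393),(620,388)],59)
print('dome',W((278,298),69)); rect('tank',[(252,215),(325,215),(321,380),(248,380)],47)
rect('hut',[(340,378),(414,378),(414,455),(337,455)],40)
for q in [(106,50),(298,63),(489,75),(681,87)]: print('buf',W(q,32))
"
```

```text
board [[590.7, 345.4], [579.1, 36.2], [401.4, 41.8], [412.1, 352.5]] [495.825 193.975] yaw -2.0 [np.float64(179.0), np.float64(309.0), np.float64(178.0), np.float64(311.0)]
ore [[545.7, 321.5], [546.4, 286.9], [468.6, 286.5], [466.6, 324.6]] [506.825 304.875] yaw -1.0 [np.float64(79.0), np.float64(35.0), np.float64(78.0), np.float64(38.0)]
box [[555.6, 171.3], [554.9, 137.6], [440.5, 140.8], [442.3, 175.1]] [498.325 156.2  ] yaw -1.8 [np.float64(113.0), np.float64(34.0), np.float64(114.0), np.float64(34.0)]
cab [[543.9, 97.5], [542.1, 63.8], [454.4, 67.2], [455.8, 100.6]] [499.05   82.275] yaw -2.1 [np.float64(88.0), np.float64(34.0), np.float64(88.0), np.float64(33.0)]
dome [490.4 231.9]
tank [[518.4, 244.4], [519.0, 216.4], [453.2, 218.1], [452.6, 247.6]] [485.8   231.625] yaw -2.1 [np.float64(66.0), np.float64(28.0), np.float64(66.0), np.float64(30.0)]
hut [[452.2, 210.9], [452.8, 180.4], [419.1, 179.6], [418.4, 212.1]] [435.625 195.75 ] yaw -0.3 [np.float64(34.0), np.float64(31.0), np.float64(34.0), np.float64(33.0)]
buf [578.3 301.2]
buf [575.1 227.9]
buf [572.2 154.5]
buf [569.3  80.2]
```

```bash
cat >> h.py <<'E'
CARS=dict(ore=((507,306),(541.1,-84)),tank=((490,231.7),(548,-158.7)),box=((498,156.4),(555,-233.3)),cab=((499,81.5),(561.9,-308)))
E
python3 -c "
from h import *
print(ctrl.tip_reach)
x,y=CARS['cab'][0]
go(x,y,290,-2);go(x,y,211,-2)"
```

```text
173.4
lin [ 1.66 10.5  11.47] ang [0.02 0.   3.09]
lin [ 1.66 10.5  19.37] ang [0.02 0.   3.09]
```

>>> {"api": "jog_arm", "payload": {
  "grip": [0.6,0.6,0.6,0.6,0.6,0.6,0.6,0.6,0.6,0.6,0.6,0.6,0.6,0.6],
  "linear": [
    [0.4,2.5,2],
    [0.8,5,4],
    [1.2,7.5,6],
    [1.6,10,8],
    [1.7,10.5,10.5],
    [1.7,10.5,12],
    [1.7,10.5,13],
    [1.7,10.5,14],
    [1.7,10.5,15],
    [1.7,10.5,15],
    [1.7,10.5,15],
    [1.7,10.5,15],
    [1.7,10.5,15],
    [1.7,10.5,15]
  ],
  "angular": [
    [0,0,1],
    [0,0,2],
    [0,0,3],
    [0,0,3.1],
    [0,0,3.1],
    [0,0,3.1],
    [0,0,3.1],
    [0,0,3.1],
    [0,0,3.1],
    [0,0,3.1],
    [0,0,3.1],
    [0,0,3.1],
    [0,0,3.1],
    [0,0,3.1]
  ]
}}

```text
clock: 4.45
tcp_pos: [499.6, 82.4, 255.3]
tool_rot: [1.0, -0.017, 0.001, -0.0]
ft_force: [0.4, 0.4, 0.6]
grip_width: 0.598
grip_force: 0.0
```

```bash
python3 -c "
from h import *
snapw('cab')
x,y=CARS['cab'][0]
go(x,y,211,-2)"
```

```text
lin [-0.05  0.09  4.42] ang [-0.   -0.05  0.01]
```

View pics/cab.png

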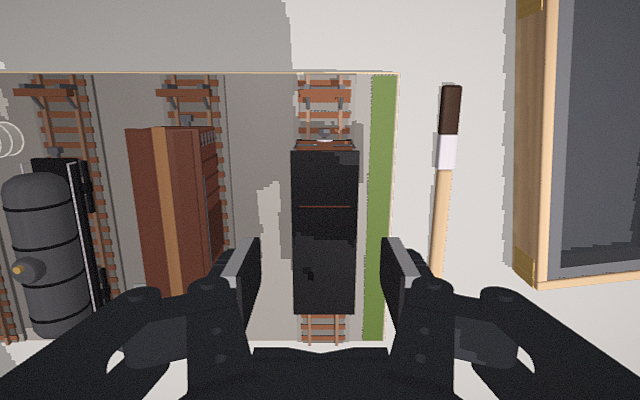

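The caboose (columns 291–357) stands centred between the fingers (inner edges 260 and 381), so I'll descend, grip and lift.

>>> {"api": "jog_arm", "payload": {
  "grip": [0.6,0.6,0.6,0.6,0.6,0.2,0.2,0.2,0.2,0.2,0.2,0.2,0.2],
  "linear": [
    [0,0.1,1.2],
    [0,0.1,2.4],
    [0,0.1,3.6],
    [0,0.1,4.4],
    [0,0.1,4.4],
    [0,0.1,4.4],
    [0,0.1,4.4],
    [0,0.1,4.4],
    [0,0.1,4.4],
    [0,0.1,4.4],
    [0,0.1,4.4],
    [0,0.1,4.4],
    [0,0.1,4.4]
  ],
  "angular": [
    [0,0,0],
    [0,0,0],
    [0,0,0],
    [0,0,0],
    [0,0,0],
    [0,0,0],
    [0,0,0],
    [0,0,0],
    [0,0,0],
    [0,0,0],
    [0,0,0],
    [0,0,0],
    [0,0,0]
  ],
  "force": 30
}}

```text
clock: 5.58
tcp_pos: [499.6, 81.2, 211.1]
tool_rot: [1.0, -0.018, 0.0, -0.0]
ft_force: [-0.1, 0.1, 6.3]
grip_width: 0.369
grip_force: 30.2
```

```bash
python3 -c "
from h import *
x,y=CARS['cab'][1]
go(x,y,295,5.3);go(x,y,205,5.3)"
```

```text
lin [ 7.6  38.68 -8.39] ang [ 0.   -0.05 -7.31]
lin [ 7.59 38.68  0.61] ang [ 0.   -0.05 -7.31]
```

>>> {"api": "jog_arm", "payload": {
  "grip": [0.2,0.2,0.2,0.2,0.2,0.2,0.2,0.2,0.2,0.2,0.2,0.2,0.2,0.2,0.2,0.2,0.2,0.2,0.2,0.2],
  "linear": [
    [0,0,-1],
    [0,0,-3],
    [0,0,-5],
    [0,0,-7],
    [0.1,0.5,-8.4],
    [0.4,2,-8.4],
    [0.9,4.5,-8.4],
    [1.5,7.5,-8.4],
    [2.1,10.5,-8.4],
    [2.7,13.5,-8.4],
    [3.3,16.5,-8.4],
    [3.9,19.5,-8.4],
    [4.5,22.5,-8.4],
    [5.1,25.5,-8.4],
    [5.7,28.5,-8.4],
    [6.3,31.5,-8.4],
    [6.9,34.5,-8.4],
    [7.3,37,-8.4],
    [7.5,38.2,-8.4],
    [7.6,38.7,-8.4]
  ],
  "angular": [
    [0,0,0],
    [0,0,0],
    [0,0,0],
    [0,0,0],
    [0,0,0],
    [0,0,-0.5],
    [0,0,-1],
    [0,0,-1.5],
    [0,0,-2],
    [0,0,-2.5],
    [0,0,-3],
    [0,0,-3.5],
    [0,0,-4],
    [0,0,-4.5],
    [0,0,-5],
    [0,0,-5.5],
    [0,0,-6],
    [0,0,-6.5],
    [0,0,-7],
    [0,0,-7.3]
  ]
}}

```text
clock: 7.25
tcp_pos: [561.7, -309.8, 295.0]
tool_rot: [0.999, 0.046, 0.0, 0.0]
ft_force: [-0.3, 1.0, -0.7]
grip_width: 0.378
grip_force: 30.1
```

```bash
python3 -c "
from h import *
snapw('cab2')
x,y=CARS['cab'][1]
go(x,y,205,5.3)"
```

```text
lin [ 0.03 -0.13  8.99] ang [ 0.01 -0.   -0.04]
```

View pics/cab2.png

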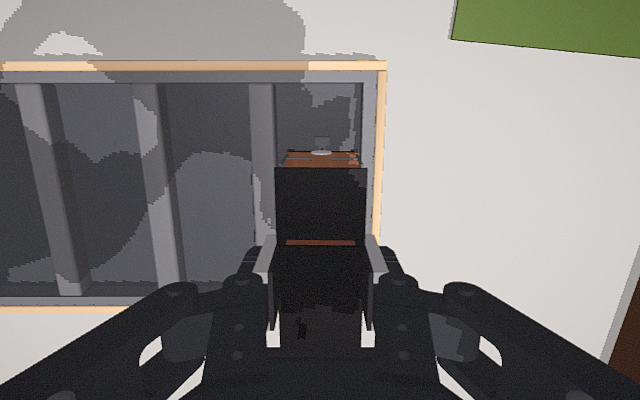

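The caboose hangs level over the right-hand compartment, car centre at column 321 against a compartment centre of about 319. Now I'll lower it.

>>> {"api": "jog_arm", "payload": {
  "grip": [0.2,0.2,0.2,0.2,0.2,0.2,0.2,0.2,0.2,0.2,0.2],
  "linear": [
    [0,-0.1,1.5],
    [0,-0.1,3],
    [0,-0.1,4.5],
    [0,-0.1,6],
    [0,-0.1,7],
    [0,-0.1,8],
    [0,-0.1,8.5],
    [0,-0.1,8.8],
    [0,-0.1,9],
    [0,-0.1,9],
    [0,-0.1,9]
  ],
  "angular": [
    [0,0,0],
    [0,0,0],
    [0,0,0],
    [0,0,0],
    [0,0,0],
    [0,0,0],
    [0,0,0],
    [0,0,0],
    [0,0,0],
    [0,0,0],
    [0,0,0]
  ]
}}

```text
clock: 8.22
tcp_pos: [561.8, -307.3, 205.1]
tool_rot: [0.999, 0.046, 0.0, 0.0]
ft_force: [-0.6, -0.1, -0.6]
grip_width: 0.37
grip_force: 30.1
```

Next I'll ease down in small steps, open and retreat.

>>> {"api": "jog_arm", "payload": {
  "grip": [0.2,0.2,0.2,0.2],
  "linear": [
    [0,0,0.05],
    [0,0,0.1],
    [0,0,0.1],
    [0,0,0.1]
  ],
  "angular": [
    [0,0,0],
    [0,0,0],
    [0,0,0],
    [0,0,0]
  ]
}}

```text
clock: 8.55
tcp_pos: [561.9, -307.4, 204.2]
tool_rot: [0.999, 0.046, 0.0, 0.0]
ft_force: [0.1, -0.7, 5.7]
grip_width: 0.369
grip_force: 30.4
```

>>> {"api": "jog_arm", "payload": {
  "grip": [0.45,0.6,0.6,0.6,0.6,0.6,0.6,0.6,0.6,0.6],
  "linear": [
    [0,0,0],
    [0,0,0],
    [0,0,0],
    [0,0,0],
    [0,0,-1],
    [0,0,-2.5],
    [0,0,-4.5],
    [0,0,-6.5],
    [0,0,-8.5],
    [0,0,-9.5]
  ],
  "angular": [
    [0,0,0],
    [0,0,0],
    [0,0,0],
    [0,0,0],
    [0,0,0],
    [0,0,0],
    [0,0,0],
    [0,0,0],
    [0,0,0],
    [0,0,0]
  ]
}}

```text
clock: 9.38
tcp_pos: [562.1, -307.4, 301.7]
tool_rot: [0.999, 0.046, 0.001, 0.001]
ft_force: [0.8, -0.8, 0.3]
grip_width: 0.603
grip_force: 0.0
```

```bash
python3 -c "
from h import *
x,y=CARS['box'][0]
go(x,y,290,-2);go(x,y,210,-2)"
```

```text
lin [ -2.1  -46.77   1.08] ang [ 0.1  -0.14  7.29]
lin [ -2.12 -46.79   9.08] ang [ 0.1  -0.14  7.29]
```

>>> {"api": "jog_arm", "payload": {
  "grip": [0.6,0.6,0.6,0.6,0.6,0.6,0.6,0.6,0.6,0.6,0.6,0.6,0.6,0.6,0.6,0.6,0.6,0.6,0.6,0.6],
  "linear": [
    [-0.1,-2,0],
    [-0.2,-4.5,0],
    [-0.3,-7.5,0],
    [-0.5,-10.5,0],
    [-0.6,-13.5,0],
    [-0.7,-16.5,0],
    [-0.9,-19.5,0],
    [-1,-22.5,0],
    [-1.1,-25.5,0],
    [-1.3,-28.5,0],
    [-1.4,-31.5,0],
    [-1.6,-34.5,0],
    [-1.7,-37.5,0],
    [-1.8,-40.5,0],
    [-2,-43.5,0],
    [-2.1,-45.5,0],
    [-2.1,-46.8,0],
    [-2.1,-46.8,2],
    [-2.1,-46.8,4],
    [-2.1,-46.8,4]
  ],
  "angular": [
    [0,0,0],
    [0,0,0.5],
    [0,0,1],
    [0,0,1.5],
    [0,0,2],
    [0,0,2.5],
    [0,0,3],
    [0,0,3.5],
    [0,0,4],
    [0,0,4.5],
    [0,0,5],
    [0,0,5.5],
    [0,0,6],
    [0,0,6.5],
    [0,0,7],
    [0,0,7.3],
    [0,0,7.3],
    [0,0,7.3],
    [0,0,7.3],
    [0,0,7.3]
  ]
}}

```text
clock: 11.05
tcp_pos: [496.6, 157.0, 256.3]
tool_rot: [1.0, -0.017, -0.002, 0.0]
ft_force: [-2.4, -1.0, -0.5]
grip_width: 0.595
grip_force: 0.0
```

```bash
python3 -c "
from h import *
snapw('box')
x,y=CARS['box'][0]
go(x,y,210,-2)"
```

```text
lin [0.12 0.04 4.77] ang [0.04 0.18 0.01]
```

View pics/box.png

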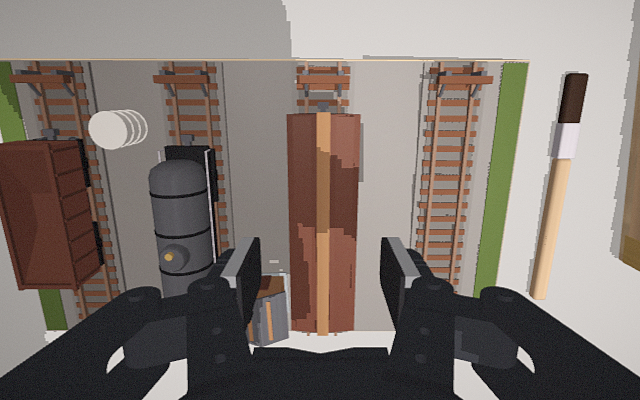

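The boxcar (columns 289–359) is centred between the fingers (258 and 382), and the hut at (268,312) stays clear of the left finger. Next: descend and grip.

>>> {"api": "jog_arm", "payload": {
  "grip": [0.6,0.6,0.6,0.6,0.6,0.6,0.2,0.2,0.2,0.2,0.2,0.2,0.2,0.2],
  "linear": [
    [0,0,1.2],
    [0,0,2.4],
    [0,0,3.6],
    [0,0,4.5],
    [0,0,4.8],
    [0,0,4.8],
    [0,0,4.8],
    [0,0,4.8],
    [0,0,4.8],
    [0,0,4.8],
    [0,0,4.8],
    [0,0,4.8],
    [0,0,4.8],
    [0,0,4.8]
  ],
  "angular": [
    [0,0,0],
    [0,0,0],
    [0,0,0],
    [0,0,0],
    [0,0,0],
    [0,0,0],
    [0,0,0],
    [0,0,0],
    [0,0,0],
    [0,0,0],
    [0,0,0],
    [0,0,0],
    [0,0,0],
    [0,0,0]
  ]
}}

```text
clock: 12.27
tcp_pos: [497.8, 156.9, 211.4]
tool_rot: [1.0, -0.017, 0.001, -0.0]
ft_force: [-0.7, -1.3, 7.5]
grip_width: 0.368
grip_force: 33.4
```

```bash
python3 -c "
from h import *
x,y=CARS['box'][1]
go(x,y,295,5.3);go(x,y,tool()[2,3]-6,5.3)"
```

```text
lin [ 7.09 38.79 -8.36] ang [-0.01 -0.06 -7.3 ]
lin [ 7.08 38.8   0.6 ] ang [-0.01 -0.06 -7.3 ]
```

>>> {"api": "jog_arm", "payload": {
  "grip": [0.2,0.2,0.2,0.2,0.2,0.2,0.2,0.2,0.2,0.2,0.2,0.2,0.2,0.2,0.2,0.2,0.2,0.2,0.2,0.2],
  "linear": [
    [0,0,-1],
    [0,0,-3],
    [0,0,-5],
    [0,0,-7],
    [0.1,0.5,-8.4],
    [0.4,2,-8.4],
    [0.8,4.5,-8.4],
    [1.4,7.5,-8.4],
    [1.9,10.5,-8.4],
    [2.5,13.5,-8.4],
    [3,16.5,-8.4],
    [3.6,19.5,-8.4],
    [4.1,22.5,-8.4],
    [4.7,25.5,-8.4],
    [5.2,28.5,-8.4],
    [5.8,31.5,-8.4],
    [6.3,34.5,-8.4],
    [6.8,37,-8.4],
    [7,38.2,-8.4],
    [7.1,38.8,-8.4]
  ],
  "angular": [
    [0,0,0],
    [0,0,0],
    [0,0,0],
    [0,0,0],
    [0,0,0],
    [0,0,-0.5],
    [0,0,-1],
    [0,0,-1.5],
    [0,0,-2],
    [0,0,-2.5],
    [0,0,-3],
    [0,0,-3.5],
    [0,0,-4],
    [0,0,-4.5],
    [0,0,-5],
    [0,0,-5.5],
    [0,0,-6],
    [0,0,-6.5],
    [0,0,-7],
    [0,0,-7.3]
  ]
}}

```text
clock: 13.93
tcp_pos: [555.0, -235.3, 295.5]
tool_rot: [0.999, 0.046, 0.0, 0.0]
ft_force: [-0.4, 0.2, -0.1]
grip_width: 0.367
grip_force: 32.3
```

>>> {"api": "jog_arm", "payload": {
  "grip": [0.2,0.2,0.2,0.2,0.2,0.2,0.2,0.2,0.2,0.2,0.2,0.2],
  "linear": [
    [0,0,0],
    [0,0,1.5],
    [0,0,3],
    [0,0,4.5],
    [0,0,6],
    [0,0,7],
    [0,0,8],
    [0,0,8.5],
    [0,0,8.8],
    [0,0,9],
    [0,0,9],
    [0,0,9]
  ],
  "angular": [
    [0,0,0],
    [0,0,0],
    [0,0,0],
    [0,0,0],
    [0,0,0],
    [0,0,0],
    [0,0,0],
    [0,0,0],
    [0,0,0],
    [0,0,0],
    [0,0,0],
    [0,0,0]
  ]
}}

```text
clock: 14.93
tcp_pos: [555.1, -233.4, 205.1]
tool_rot: [0.999, 0.046, 0.0, 0.0]
ft_force: [-0.2, -0.4, -1.4]
grip_width: 0.366
grip_force: 32.3
```

>>> {"api": "jog_arm", "payload": {
  "grip": [0.2,0.2,0.2,0.2],
  "linear": [
    [0,0,0.05],
    [0,0,0.1],
    [0,0,0.1],
    [0,0,0.1]
  ],
  "angular": [
    [0,0,0],
    [0,0,0],
    [0,0,0],
    [0,0,0]
  ]
}}

```text
clock: 15.27
tcp_pos: [555.1, -233.5, 204.5]
tool_rot: [0.999, 0.046, 0.0, 0.0]
ft_force: [-1.4, 1.3, 9.4]
grip_width: 0.37
grip_force: 33.5
```

>>> {"api": "jog_arm", "payload": {
  "grip": [0.45,0.6,0.6,0.6,0.6,0.6,0.6,0.6,0.6,0.6,0.6,0.6],
  "linear": [
    [0,0,0],
    [0,0,0],
    [0,0,0],
    [0,0,0],
    [0,0,-1],
    [0,0,-2.5],
    [0,0,-4.5],
    [0,0,-6.5],
    [0,0,-8.5],
    [0,0,-9.5],
    [0,0,-9.5],
    [0,0,-9.5]
  ],
  "angular": [
    [0,0,0],
    [0,0,0],
    [0,0,0],
    [0,0,0],
    [0,0,0],
    [0,0,0],
    [0,0,0],
    [0,0,0],
    [0,0,0],
    [0,0,0],
    [0,0,0],
    [0,0,0]
  ]
}}

```text
clock: 16.27
tcp_pos: [555.0, -233.3, 298.9]
tool_rot: [0.999, 0.046, 0.0, 0.0]
ft_force: [-0.7, 0.8, -0.4]
grip_width: 0.598
grip_force: 0.0
```

```bash
python3 -c "
from h import *
x,y=CARS['tank'][0]
go(x,y,290,-2);go(x,y,209,-2)"
```

```text
lin [ -2.18 -46.9    0.87] ang [ 0.02 -0.04  7.29]
lin [ -2.18 -46.91   8.97] ang [ 0.02 -0.04  7.29]
```

>>> {"api": "jog_arm", "payload": {
  "grip": [0.6,0.6,0.6,0.6,0.6,0.6,0.6,0.6,0.6,0.6,0.6,0.6,0.6,0.6,0.6,0.6,0.6,0.6,0.6,0.6],
  "linear": [
    [-0.1,-2,0],
    [-0.2,-4.5,0],
    [-0.3,-7.5,0],
    [-0.5,-10.5,0],
    [-0.6,-13.5,0],
    [-0.7,-16.5,0],
    [-0.9,-19.5,0],
    [-1,-22.5,0],
    [-1.1,-25.5,0],
    [-1.3,-28.5,0],
    [-1.4,-31.5,0],
    [-1.6,-34.5,0],
    [-1.7,-37.5,0],
    [-1.8,-40.5,0],
    [-2,-43.5,0],
    [-2.1,-45.5,0],
    [-2.2,-46.9,0],
    [-2.2,-46.9,2],
    [-2.2,-46.9,4],
    [-2.2,-46.9,4]
  ],
  "angular": [
    [0,0,0],
    [0,0,0.5],
    [0,0,1],
    [0,0,1.5],
    [0,0,2],
    [0,0,2.5],
    [0,0,3],
    [0,0,3.5],
    [0,0,4],
    [0,0,4.5],
    [0,0,5],
    [0,0,5.5],
    [0,0,6],
    [0,0,6.5],
    [0,0,7],
    [0,0,7.3],
    [0,0,7.3],
    [0,0,7.3],
    [0,0,7.3],
    [0,0,7.3]
  ]
}}

```text
clock: 17.93
tcp_pos: [488.4, 231.5, 254.9]
tool_rot: [1.0, -0.017, -0.003, 0.001]
ft_force: [-1.8, -0.5, -1.0]
grip_width: 0.602
grip_force: 0.0
```

```bash
python3 -c "
from h import *
snapw('tank')
x,y=CARS['tank'][0]
go(x,y,209,-2)"
```

```text
lin [ 0.13 -0.04  4.75] ang [0.1  0.27 0.01]
```

View pics/tank.png

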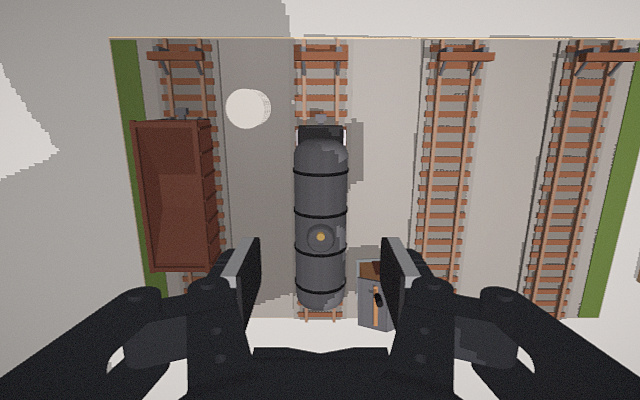

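The tank car (columns 295–347) is centred between the fingers (258 and 382), and the hut at (375,305) is nearer the robot than the finger. Next: descend and grip.

>>> {"api": "jog_arm", "payload": {
  "grip": [0.6,0.6,0.6,0.6,0.6,0.6,0.2,0.2,0.2,0.2,0.2,0.2,0.2,0.2,0.2],
  "linear": [
    [0,0,1.2],
    [0,0,2.4],
    [0,0,3.6],
    [0,0,4.5],
    [0,0,4.9],
    [0,0,4.9],
    [0,0,4.9],
    [0,0,4.9],
    [0,0,4.9],
    [0,0,4.9],
    [0,0,4.9],
    [0,0,4.9],
    [0,0,4.9],
    [0,0,4.9],
    [0,0,4.9]
  ],
  "angular": [
    [0,0,0],
    [0,0,0],
    [0,0,0],
    [0,0,0],
    [0,0,0],
    [0,0,0],
    [0,0,0],
    [0,0,0],
    [0,0,0],
    [0,0,0],
    [0,0,0],
    [0,0,0],
    [0,0,0],
    [0,0,0],
    [0,0,0]
  ]
}}

```text
clock: 19.23
tcp_pos: [490.0, 231.7, 210.3]
tool_rot: [1.0, -0.017, 0.001, -0.0]
ft_force: [-0.4, 0.2, 7.4]
grip_width: 0.313
grip_force: 29.5
```

```bash
python3 -c "
from h import *
x,y=CARS['tank'][1]
go(x,y,295,5.3);go(x,y,tool()[2,3]-6,5.3)"
```

```text
lin [ 7.17 38.81 -8.47] ang [-0.02 -0.06 -7.3 ]
lin [ 7.16 38.81  0.59] ang [-0.02 -0.06 -7.3 ]
```

>>> {"api": "jog_arm", "payload": {
  "grip": [0.2,0.2,0.2,0.2,0.2,0.2,0.2,0.2,0.2,0.2,0.2,0.2,0.2,0.2,0.2,0.2,0.2,0.2,0.2,0.2],
  "linear": [
    [0,0,-1],
    [0,0,-3],
    [0,0,-5],
    [0,0,-7],
    [0.1,0.5,-8.4],
    [0.4,2,-8.4],
    [0.8,4.5,-8.4],
    [1.4,7.5,-8.4],
    [1.9,10.5,-8.4],
    [2.5,13.5,-8.4],
    [3,16.5,-8.4],
    [3.6,19.5,-8.4],
    [4.1,22.5,-8.4],
    [4.7,25.5,-8.4],
    [5.2,28.5,-8.4],
    [5.8,31.5,-8.4],
    [6.3,34.5,-8.4],
    [6.8,37,-8.4],
    [7,38.2,-8.4],
    [7.2,38.8,-8.4]
  ],
  "angular": [
    [0,0,0],
    [0,0,0],
    [0,0,0],
    [0,0,0],
    [0,0,0],
    [0,0,-0.5],
    [0,0,-1],
    [0,0,-1.5],
    [0,0,-2],
    [0,0,-2.5],
    [0,0,-3],
    [0,0,-3.5],
    [0,0,-4],
    [0,0,-4.5],
    [0,0,-5],
    [0,0,-5.5],
    [0,0,-6],
    [0,0,-6.5],
    [0,0,-7],
    [0,0,-7.3]
  ]
}}

```text
clock: 20.9
tcp_pos: [548.2, -160.6, 294.4]
tool_rot: [0.999, 0.046, 0.0, 0.0]
ft_force: [-0.3, 0.5, -1.7]
grip_width: 0.314
grip_force: 30.1
```

>>> {"api": "jog_arm", "payload": {
  "grip": [0.2,0.2,0.2,0.2,0.2,0.2,0.2,0.2,0.2,0.2,0.2,0.2],
  "linear": [
    [0,0,0],
    [0,0,1.5],
    [0,0,3],
    [0,0,4.5],
    [0,0,6],
    [0,0,7],
    [0,0,8],
    [0,0,8.5],
    [0,0,8.8],
    [0,0,9],
    [0,0,9],
    [0,0,9]
  ],
  "angular": [
    [0,0,0],
    [0,0,0],
    [0,0,0],
    [0,0,0],
    [0,0,0],
    [0,0,0],
    [0,0,0],
    [0,0,0],
    [0,0,0],
    [0,0,0],
    [0,0,0],
    [0,0,0]
  ]
}}

```text
clock: 21.9
tcp_pos: [548.3, -158.7, 204.1]
tool_rot: [0.999, 0.046, 0.0, 0.0]
ft_force: [0.4, -0.3, -1.0]
grip_width: 0.313
grip_force: 30.1
```

>>> {"api": "jog_arm", "payload": {
  "grip": [0.2,0.2,0.2,0.2],
  "linear": [
    [0,0,0.05],
    [0,0,0.1],
    [0,0,0.1],
    [0,0,0.1]
  ],
  "angular": [
    [0,0,0],
    [0,0,0],
    [0,0,0],
    [0,0,0]
  ]
}}

```text
clock: 22.23
tcp_pos: [548.3, -158.8, 203.4]
tool_rot: [0.999, 0.046, 0.0, 0.0]
ft_force: [-1.6, -0.2, 9.3]
grip_width: 0.318
grip_force: 30.9
```

>>> {"api": "jog_arm", "payload": {
  "grip": [0.45,0.6,0.6,0.6,0.6,0.6,0.6,0.6,0.6,0.6,0.6,0.6],
  "linear": [
    [0,0,0],
    [0,0,0],
    [0,0,0],
    [0,0,0],
    [0,0,-1],
    [0,0,-2.5],
    [0,0,-4.5],
    [0,0,-6.5],
    [0,0,-8.5],
    [0,0,-9.5],
    [0,0,-9.5],
    [0,0,-9.5]
  ],
  "angular": [
    [0,0,0],
    [0,0,0],
    [0,0,0],
    [0,0,0],
    [0,0,0],
    [0,0,0],
    [0,0,0],
    [0,0,0],
    [0,0,0],
    [0,0,0],
    [0,0,0],
    [0,0,0]
  ]
}}

```text
clock: 23.23
tcp_pos: [548.1, -158.7, 297.9]
tool_rot: [0.999, 0.046, 0.0, 0.0]
ft_force: [0.3, -1.2, -0.7]
grip_width: 0.6
grip_force: 0.0
```

```bash
python3 -c "
from h import *
x,y=CARS['ore'][0]
go(x,y,290,-2);go(x,y,209,-2)"
```

```text
lin [  0.19 -46.65   0.77] ang [ 0.02 -0.04  7.29]
lin [  0.18 -46.65   8.87] ang [ 0.02 -0.04  7.29]
```

>>> {"api": "jog_arm", "payload": {
  "grip": [0.6,0.6,0.6,0.6,0.6,0.6,0.6,0.6,0.6,0.6,0.6,0.6,0.6,0.6,0.6,0.6,0.6,0.6,0.6,0.6],
  "linear": [
    [0,-2,0],
    [0,-4.5,0],
    [0,-7.5,0],
    [0.1,-10.5,0],
    [0.1,-13.5,0],
    [0.1,-16.5,0],
    [0.1,-19.5,0],
    [0.1,-22.5,0],
    [0.1,-25.5,0],
    [0.1,-28.5,0],
    [0.1,-31.5,0],
    [0.2,-34.5,0],
    [0.2,-37.5,0],
    [0.2,-40.5,0],
    [0.2,-43.5,0],
    [0.2,-45.5,0],
    [0.2,-46.6,0],
    [0.2,-46.6,2],
    [0.2,-46.6,4],
    [0.2,-46.6,4]
  ],
  "angular": [
    [0,0,0],
    [0,0,0.5],
    [0,0,1],
    [0,0,1.5],
    [0,0,2],
    [0,0,2.5],
    [0,0,3],
    [0,0,3.5],
    [0,0,4],
    [0,0,4.5],
    [0,0,5],
    [0,0,5.5],
    [0,0,6],
    [0,0,6.5],
    [0,0,7],
    [0,0,7.3],
    [0,0,7.3],
    [0,0,7.3],
    [0,0,7.3],
    [0,0,7.3]
  ]
}}

```text
clock: 24.9
tcp_pos: [506.0, 304.7, 253.8]
tool_rot: [1.0, -0.017, -0.003, 0.001]
ft_force: [-1.4, -0.1, -1.0]
grip_width: 0.597
grip_force: 0.0
```

```bash
python3 -c "
from h import *
snapw('ore')
x,y=CARS['ore'][0]
go(x,y,209,-2)"
```

```text
lin [ 0.07 -0.13  4.65] ang [ 0.13  0.25 -0.01]
```

View pics/ore.png

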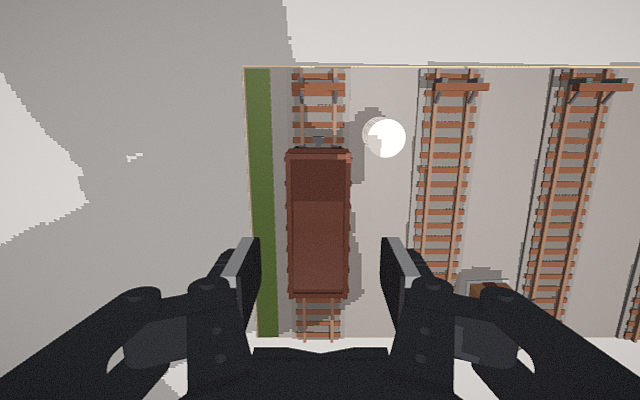

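The ore car (columns 287–351) is centred between the fingers. Next: descend and grip.

>>> {"api": "jog_arm", "payload": {
  "grip": [0.6,0.6,0.6,0.6,0.6,0.6,0.2,0.2,0.2,0.2,0.2,0.2,0.2,0.2,0.2],
  "linear": [
    [0,0,1.2],
    [0,0,2.4],
    [0,0,3.6],
    [0,0,4.5],
    [0,0,4.9],
    [0,0,4.9],
    [0,0,4.9],
    [0,0,4.9],
    [0,0,4.9],
    [0,0,4.9],
    [0,0,4.9],
    [0,0,4.9],
    [0,0,4.9],
    [0,0,4.9],
    [0,0,4.9]
  ],
  "angular": [
    [0,0,0],
    [0,0,0],
    [0,0,0],
    [0,0,0],
    [0,0,0],
    [0,0,0],
    [0,0,0],
    [0,0,0],
    [0,0,0],
    [0,0,0],
    [0,0,0],
    [0,0,0],
    [0,0,0],
    [0,0,0],
    [0,0,0]
  ]
}}

```text
clock: 26.2
tcp_pos: [507.4, 305.6, 209.3]
tool_rot: [1.0, -0.017, 0.0, -0.0]
ft_force: [0.3, 1.0, 6.5]
grip_width: 0.364
grip_force: 31.7
```

```bash
python3 -c "
from h import *
x,y=CARS['ore'][1]
go(x,y,295,5.3);go(x,y,tool()[2,3]-6,5.3)"
```

```text
lin [ 4.74 38.82 -8.59] ang [-0.02 -0.05 -7.3 ]
lin [ 4.73 38.82  0.59] ang [-0.02 -0.05 -7.3 ]
```

>>> {"api": "jog_arm", "payload": {
  "grip": [0.2,0.2,0.2,0.2,0.2,0.2,0.2,0.2,0.2,0.2,0.2,0.2,0.2,0.2,0.2,0.2,0.2,0.2,0.2,0.2],
  "linear": [
    [0,0,-1],
    [0,0,-3],
    [0,0,-5],
    [0,0,-7],
    [0,0.5,-8.4],
    [0.2,2,-8.4],
    [0.5,4.5,-8.4],
    [0.9,7.5,-8.4],
    [1.3,10.5,-8.4],
    [1.6,13.5,-8.4],
    [2,16.5,-8.4],
    [2.4,19.5,-8.4],
    [2.7,22.5,-8.4],
    [3.1,25.5,-8.4],
    [3.5,28.5,-8.4],
    [3.9,31.5,-8.4],
    [4.2,34.5,-8.4],
    [4.5,37,-8.4],
    [4.6,38.2,-8.4],
    [4.7,38.8,-8.4]
  ],
  "angular": [
    [0,0,0],
    [0,0,0],
    [0,0,0],
    [0,0,0],
    [0,0,0],
    [0,0,-0.5],
    [0,0,-1],
    [0,0,-1.5],
    [0,0,-2],
    [0,0,-2.5],
    [0,0,-3],
    [0,0,-3.5],
    [0,0,-4],
    [0,0,-4.5],
    [0,0,-5],
    [0,0,-5.5],
    [0,0,-6],
    [0,0,-6.5],
    [0,0,-7],
    [0,0,-7.3]
  ]
}}

```text
clock: 27.87
tcp_pos: [540.5, -85.7, 293.3]
tool_rot: [0.999, 0.045, 0.0, 0.0]
ft_force: [0.3, 0.4, -1.2]
grip_width: 0.363
grip_force: 31.0
```

>>> {"api": "jog_arm", "payload": {
  "grip": [0.2,0.2,0.2,0.2,0.2,0.2,0.2,0.2,0.2,0.2,0.2,0.2],
  "linear": [
    [0,0,0],
    [0,0,1.5],
    [0,0,3],
    [0,0,4.5],
    [0,0,6],
    [0,0,7],
    [0,0,8],
    [0,0,8.5],
    [0,0,8.8],
    [0,0,9],
    [0,0,9],
    [0,0,9]
  ],
  "angular": [
    [0,0,0],
    [0,0,0],
    [0,0,0],
    [0,0,0],
    [0,0,0],
    [0,0,0],
    [0,0,0],
    [0,0,0],
    [0,0,0],
    [0,0,0],
    [0,0,0],
    [0,0,0]
  ]
}}

```text
clock: 28.87
tcp_pos: [540.7, -83.9, 203.1]
tool_rot: [0.999, 0.046, 0.0, 0.0]
ft_force: [-0.2, 0.0, -1.6]
grip_width: 0.363
grip_force: 30.9
```

>>> {"api": "jog_arm", "payload": {
  "grip": [0.2,0.2,0.2,0.2],
  "linear": [
    [0,0,0.05],
    [0,0,0.1],
    [0,0,0.1],
    [0,0,0.1]
  ],
  "angular": [
    [0,0,0],
    [0,0,0],
    [0,0,0],
    [0,0,0]
  ]
}}

```text
clock: 29.2
tcp_pos: [540.7, -84.0, 202.3]
tool_rot: [0.999, 0.046, 0.0, 0.0]
ft_force: [-1.9, 0.2, 7.7]
grip_width: 0.371
grip_force: 31.8
```

Release, raise and pull back to look at the whole tray.

>>> {"api": "jog_arm", "payload": {
  "grip": [0.45,0.6,0.6,0.6,0.6,0.6,0.6,0.6,0.6,0.6,0.6,0.6,0.6,0.6,0.6,0.6,0.6,0.6],
  "linear": [
    [0,0,0],
    [0,0,0],
    [0,0,0],
    [0,0,0],
    [0,0,-1],
    [0,0,-2.5],
    [0,0,-5],
    [0,0,-8],
    [0,0,-11],
    [-1,1.5,-14],
    [-2,4,-17],
    [-3,7,-20],
    [-4,10,-20],
    [-4,11,-20],
    [-4,11,-20],
    [-4,11,-20],
    [-4,11,-20],
    [-4,11,-20]
  ],
  "angular": [
    [0,0,0],
    [0,0,0],
    [0,0,0],
    [0,0,0],
    [0,0,0],
    [0,0,0],
    [0,0,0],
    [0,0,0],
    [0,0,0],
    [0,0,0],
    [0,0,0],
    [0,0,0],
    [0,0,0],
    [0,0,0],
    [0,0,0],
    [0,0,0],
    [0,0,0],
    [0,0,0]
  ]
}}

```text
clock: 30.7
tcp_pos: [510.9, -196.0, 401.4]
tool_rot: [0.999, 0.047, -0.0, -0.0]
ft_force: [0.3, 0.2, -0.2]
grip_width: 0.606
grip_force: 0.0
```

```bash
python3 -c "
from h import *
snapw('fin')"
```

```text
(no output)
```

View pics/fin.png

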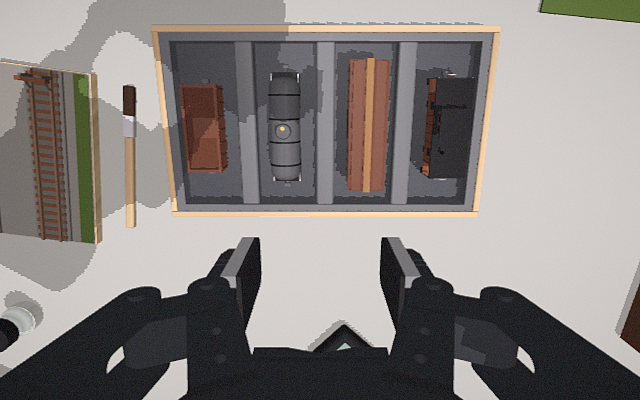

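All four cars stand upright and central, in the order ore car (203,128), tank car (284,128), boxcar (370,125) and caboose (450,128). Handing in.

```bash
python3 -c "
from cell import ctrl
print(ctrl.job_done())"
```

```text
the job is handed in; nothing more can be done
None
```

I handed the job in at about 31 s on the robot's clock: all four cars are upright in the tray in siding order (ore car, tank car, boxcar, caboose from the left) and no contact with the hut was seen, but the judge returned no verdict.

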